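# Fit the coffee grinder's bayonet lid and hold it at the half-way twist

### The job

Take the brush off the coffee grinder's open mouth and lay it flat in the middle of the round cork mat. Then drop the grinder's bayonet lid (the one with the bar grip and two lugs) fully home through the collar's notches and twist it clockwise half-way to its lock click, about 35 degrees, until the bar points at the pips on the collar; a spring pushes back, so finish while still gripping the lid and holding it there. Never let it reach the click, and leave the crockery and jars where they are.

Things in the scene. Friction and masses are not known exactly. Their poses are not given: they have to be found in the camera images.
- grinder: Electric coffee grinder, fixed: upright cylinder 113 mm wide (foot 124 mm), 110 mm tall, open on top, with an aluminium bayonet collar. Origin: centre of its underside; z up. Two notches in the collar, on the +x and -x sides (same after a half turn). Inside, 22 mm below the collar's top (88 mm above the table), is a turning plate with a 20 mm wide fork under each notch.
- mouth (a point): Centre of the grinder's mouth, level with the collar's top, 110 mm above the table; axes as the grinder's. Mouth 85 mm wide, its flange 6.5 mm thick, notches 21 mm wide. The lid's lugs drop through the notches into the plate's forks. Two dark pips on the collar, 35 degrees clockwise (seen from above) from the notches, mark half-way.
- ring (a joint): The turning plate in the grinder, rad: 0 at rest, forks under the notches; grows as the lid turns it clockwise seen from above (negative yaw); 1.22 (70 degrees) is its end, where the lid clicks locked; half-way is 0.61 (35 degrees). A spring drives it back to 0: 0.07 N m at half-way. The lid has up to 0.07 rad of play either way in the forks.
- lid: The grinder's lid, loose, 0.10 to 0.20 kg, dark plastic. Origin: centre of its underside; z up. Plug 80 mm wide, 24 mm tall; two lugs on its +x and -x sides, 14 mm wide, reaching 48 mm from the axis, 4 to 12 mm above the underside; cap disc 100 mm wide (24 to 31 mm). Same after a half turn. Seated: underside on the plate, disc 2 mm above the collar.
- lid_grip (a point): Middle of the lid's bar grip, 48 mm above the lid's underside; axes as the lid's. The bar runs along x, over the lugs: 64 mm long, 24 mm wide, 34 mm tall (31 to 65 mm above the underside).
- brush: Small wooden grinder brush, 0.05 kg, lying flat across the grinder's open mouth at the start. Origin: underside, at mid-length; z up. 150 mm long along x: handle 18 mm wide, 14 mm thick, from x = -75 to 30 mm; at the +x end the head, 32 mm wide, with dark stiff bristles.
- mat: Round cork mat, fixed flat on the table, 170 mm wide, 5 mm thick. Origin: centre of its underside.
- cup_left: white cup with handle, 72 mm wide, 55 mm tall, on its saucer; a bystander, loose. Origin: centre of its underside.
- cup_right: the same cup on the other side, on its saucer; a bystander, loose. Origin: centre of its underside.
- sugar_pot: white porcelain sugar pot, 104 mm wide, 106 mm tall; a bystander, loose. Origin: centre of its underside.
- hex_dish: small white six-sided dish, 60 mm wide, 30 mm tall; a bystander, loose. Origin: centre of its underside.
- jar_lid: plain round wooden jar lid with a small round knob and no lugs, 80 mm wide, 36 mm tall; not the grinder's lid; a bystander, loose. Origin: centre of its underside.
- bean_jar: amber glass jar with a steel cap, 80 mm wide, 120 mm tall; a bystander, loose. Origin: centre of its underside.
Things that resemble listed ones, but are neither listed nor needed, are in the scene too. What is meant by the brush is not blue or turquoise, and is the larger of those in its own colour.

How it is judged:
By the outcome, as a careful person would: the job done as asked, in the order asked, and still so for the second after the job is handed in, while the arm keeps its last pose, push and grip.
It also fails if it takes over 64 s, if anything falls off the work surface, if the arm or the gripper's body presses on something with over 40 N, if the wrist force passes 120 N, or if a joint passes its speed limit or range.

### The arm

A 7-joint arm with a two-finger parallel gripper is mounted at the origin on the work surface. World frame = base frame: x ahead of the robot, y to its left, z up, the work surface at z = 0. Lengths are in m, angles in rad, forces in N, time in s.
With the tool pointing down it reaches from about 0.4 to 0.875 m from the base axis. Payload 6.5 kg.
Tool frame: the origin (TCP) lies between the finger pads; the fingertips stand ahead of it and the grasp point (between the pads) lies 2 mm behind it (manip.tip_reach is the z of the fingertips in the tool frame, in m); z points along the fingers, y is the line along which they close (so a half turn about z gives the same grasp; the last joint's range is limited). The gripper opens to 88 mm and grips with 3 to 60 N. Pads are 18 mm wide; open, the fingers measure 123 mm over their backs; the gripper's body (75 mm by 187 mm) begins 45 mm behind the grasp point.
Start: joints at [-1.39, 0.536, -0.004, 1.538, 0.003, 1.067, -0.071], TCP at [0.159, 0.63, 0.256] pointing down, gripper open.
Joint ranges: [-2.7, 2.7], [-0.37, 2.16], [-1.27, 1.26], [0.24, 2.4], [-1.31, 4.45], [0.19, 1.91], [-2.76, 2.76]. Speed limits (rad/s): [2.39, 2.39, 3.14, 3.14, 3.14, 3.14, 3.14].

### API

Orientations are given as a unit quaternion [x, y, z, w].
In Python, from station import manip gives the robot as it stands.
- The arm moves only by the tool jog_arm, never from a script. Its argument "deltas" is a list of rows, each an object of numbers: "tx", "ty", "tz": the shift along the world's x, y, z in m; "rx", "ry", "rz": the turn, a rotation vector about the world's x, y, z in rad; "grip": the opening, from 0 (shut) to 1 (fully open). In form: [{"tx": .., "ty": .., "tz": .., "rx": .., "ry": .., "rz": .., "grip": ..}, ...]. A call has 1 to 20 rows; each row is the pose to reach, as a shift and turn from the pose commanded when the call began; what a row does not reach only later rows make up. A row lasts 1/10 s, in which the tool goes at most 50 mm and 8.59 degrees, less where a joint would pass 70% of its speed; a pose out of reach is approached as far as the arm can. A call with a gripper value outside its range is refused whole. The fingers move at their own pace and stop on an object; "grip_force" is the grip in N (left out, the last holds). Time passes only in rows, so rows that repeat a pose let the fingers close. It gives the time, the measured TCP pose, the force, the opening and the grip force at its end, in the units of the state.
- manip.observe(): the state, without advancing time (a new reading comes with each control period).
- manip.read_camera(name): name is "scene" or "top" or "wrist"; returns a dict with "pixels" (480x640x3 uint8, red, green, blue), "z_map" (480x640 float32, m along the optical axis (not along the pixel's ray), 0 where there is no reading), "camera_matrix" (3x3 intrinsics, pixels), "origin" and "orientation" of the camera in the world. Camera axes: x right, y up, looking along -z (the intrinsics and any distortion apply to the point x, -y, -z); pixel columns grow to the right and rows downward; lengths in m; the calibration is good to about 2 mm. A picture is of the moment at which its call begins.
- manip.close_job(): hands the job in; it is judged then, once.
The state is a dict: "time": time; "joint_positions": joint angles; "qd": joint speeds; "effort": joint torques, N m; "eef_pos": TCP position; "tool_rot": TCP orientation; "force": force on the tool from outside, world axes, zero at the start; "ft_torque": the same for the moment, N m; "grip_width": finger opening in m; "grasp_force": force on a finger pad.
Only numpy, scipy, OpenCV 4.12 (cv2) and the standard library are available. Lean on these libraries where they do the work, as an engineer would, in place of code of your own. Each camera call takes 0.05 s, during which the arm holds its last target. There are 200 camera calls.

## Working session

There is one attempt and no reset: what is moved stays moved. The work goes in short steps, Python scripts to look and compute and a tool call to move; the robot and the scene stay as the last step left them, time stands still between calls to the robot, and variables do not carry over. Pictures are saved under pics/ and viewed, at most 10 in all, crops included, and the job is handed in when it is done.

Besides the shell and the picture viewer there is one more tool, called after "Request:" as name(argument=value, ...) on one line, values as JSON. jog_arm: Moves the arm, as the interface text tells. Its arguments: {"type":"object","properties":{"deltas":{"type":"array","items":{"type":"object","properties":{"tx":{"type":"number"},"ty":{"type":"number"},"tz":{"type":"number"},"rx":{"type":"number"},"ry":{"type":"number"},"rz":{"type":"number"},"grip":{"type":"number"}}}},"grip_force":{"type":"number"}},"required":["deltas"]}

```bash
mkdir -p pics; ls
cat > h.py <<'E'
import numpy as np, cv2
from station import manip
from scipy.spatial.transform import Rotation as R
def cam(n):
    c=manip.read_camera(n); c['R']=R.from_quat(c['orientation']).as_matrix(); return c
def cloud(c):
    K=c['camera_matrix']; z=c['z_map']; v,u=np.mgrid[:480,:640]
    p=np.stack([(u-K[0,2])/K[0,0]*z,-(v-K[1,2])/K[1,1]*z,-z],-1)
    return p@c['R'].T+np.array(c['origin'])
def ray(c,uv,h):
    K=c['camera_matrix']; uv=np.atleast_2d(uv).astype(float)
    d=np.stack([(uv[:,0]-K[0,2])/K[0,0],-(uv[:,1]-K[1,2])/K[1,1],-np.ones(len(uv))],-1)@c['R'].T
    o=np.array(c['origin']); return o+d*((h-o[2])/d[:,2])[:,None]
def save(n,img): cv2.imwrite('pics/'+n,cv2.cvtColor(img,cv2.COLOR_RGB2BGR))
E
python3 - <<'E'
from h import *
print(manip.observe(), manip.tip_reach)
for n in ['top','scene']:
    c=cam(n); print(n,c.keys(),c['camera_matrix'],c['origin'],c['orientation'],(c['z_map']==0).mean()); save(n+'0.png',c['pixels'])
E
```

```text
pics
{'time': 0.0, 'joint_positions': array([-1.3901932 ,  0.53716752, -0.00440978,  1.53880329,  0.00261614,
        1.06730946, -0.071222  ]), 'qd': array([-0.00045936,  0.00017711,  0.00023373, -0.00098061, -0.0010085 ,
        0.00012797, -0.00027636]), 'effort': array([ 5.03102046e-05, -5.70992625e+01,  9.90783758e-01, -2.51596105e+01,
       -5.62795030e-02,  1.80162670e-02,  1.58093799e-04]), 'eef_pos': array([0.15869635, 0.62975587, 0.25486568]), 'tool_rot': array([ 1.23072302e-01,  9.92397350e-01, -8.40679667e-04, -2.74381041e-05]), 'force': array([-0.49565633,  0.42891968,  0.74686545]), 'ft_torque': array([ 0.00674375, -0.00364451, -0.03189463]), 'grasp_force': 0.0, 'grip_width': 0.088147698527098} 0.017
top dict_keys(['pixels', 'z_map', 'camera_matrix', 'origin', 'orientation', 'R']) [[520.35565528   0.         319.66162476]
 [  0.         520.35565528 244.98618798]
 [  0.           0.           1.        ]] [ 0.34469713 -0.01640944  0.99976739] [ 0.07775778 -0.07594132 -0.67366477  0.73100097] 0.003961588541666667
scene dict_keys(['pixels', 'z_map', 'camera_matrix', 'origin', 'orientation', 'R']) [[521.03551173   0.         325.68303861]
 [  0.         521.03551173 239.12683125]
 [  0.           0.           1.        ]] [0.96599199 0.64750128 0.94224712] [0.11050662 0.35628298 0.88476838 0.27934858] 0.004013671875
```

View pics/top0.png

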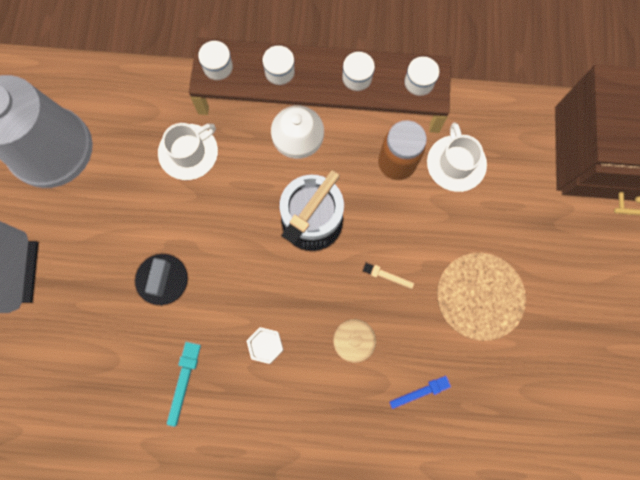

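View pics/scene0.png

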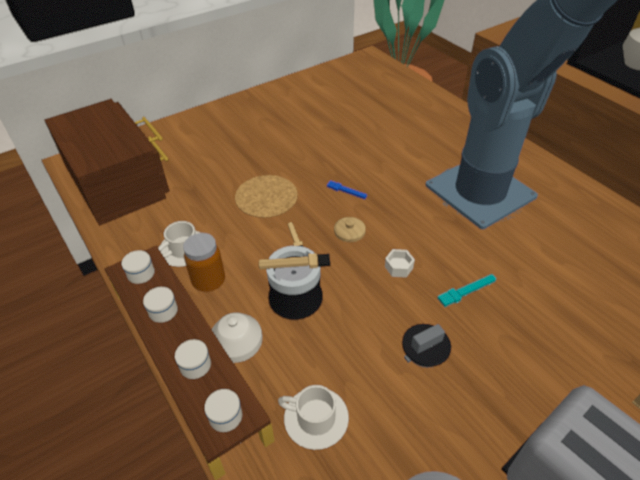

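Top view: the brushes are wood, large, on the grinder (310,208); wood, small, on the table (388,275); teal (183,385); blue (420,392). The larger wooden one at (310,208) fits the description. Lids: the dark one with the bar grip at (161,279) is the grinder's, and the plain wooden one with a knob at (354,341) is the jar lid. The mat is at (481,296). Next I'll measure these.

Run:
```python
from h import *
C={n:cam(n) for n in ['top','scene']}
np.save('c0.npy',C,allow_pickle=True)
def box(n,P,m):
    q=P[m][:,:2].astype(np.float32); r=cv2.minAreaRect(q*1000); print(n,m.sum(),'ctr mm',np.round(r[0],1),'size',np.round(r[1],1),'ang',round(r[2],1),'z pct',np.round(np.percentile(P[m][:,2],[5,50,95])*1000,1),'mean',np.round(P[m].mean(0)*1000,1))
for n,c in C.items():
    P=cloud(c); hsv=cv2.cvtColor(c['pixels'],cv2.COLOR_RGB2HSV).astype(int); H,S,V=hsv[...,0],hsv[...,1],hsv[...,2]
    print(n,'table z',np.median(P[...,2][(P[...,2]<.02)&(P[...,2]>-.02)]))
    # grinder region seeds
    if n=='top': g,l,m=(312,207),(161,279),(481,296)
    else: g,l,m=(295,270),(427,342),(267,195)
    v,u=np.mgrid[:480,:640]
    def near(s,r): return (abs(u-s[0])<r)&(abs(v-s[1])<r)
    z=P[...,2]
    box('brush wood',P,near(g,55)&(z>.10)&(z<.14)&(S>90)&(V>90))
    bb=near(g,60)&(z>.113)&(z<.145); box('brush all',P,bb)
    col=near(g,55)&(abs(z-.108)<.006)&(S<60)&(V>120); box('collar',P,col)
    box('lid disc',P,near(l,40)&(abs(z-.031)<.006)&(V<80))
    box('lid bar',P,near(l,40)&(z>.055)); box('lid all',P,near(l,40)&(z>.018))
    box('mat',P,near(m,60)&(z>.003)&(z<.012)&(V>0))
    im=c['pixels'][g[1]-60:g[1]+60,g[0]-60:g[0]+60]; im2=c['pixels'][l[1]-60:l[1]+60,l[0]-60:l[0]+60]
    o=cv2.resize(np.hstack([im,im2]),None,fx=3.3,fy=3.3,interpolation=cv2.INTER_CUBIC)[:, :800]
    C[n]['o']=o[:300 if 0 else 396]
save('crop.png',cv2.resize(np.vstack([C['top']['o'],C['scene']['o']]),(600,594)))
```

```text
top table z 0.0017339491706965804
brush wood 442 ctr mm [607.5  11.7] size [ 28.8 150. ] ang 58.1 z pct [121.9 125.1 127.7] mean [620.    6.4 124.9]
brush all 1243 ctr mm [606.2  15.2] size [125.2 112.2] ang 10.5 z pct [113.5 124.3 127.5] mean [601.7  17.3 123. ]
collar 1057 ctr mm [614.3  14.4] size [113.2 108.8] ang 61.0 z pct [106.6 111.2 113.5] mean [614.5  13.5 110.9]
lid disc 1397 ctr mm [469.9 286.2] size [95.3 94.9] ang 11.5 z pct [29.5 32.5 35.5] mean [467.3 281.9  32.5]
lid bar 527 ctr mm [425.7 138.5] size [343.5  65.6] ang 73.2 z pct [59.3 65.9 69.3] mean [466.8 278.2  88.4]
lid all 2227 ctr mm [437.6 153.8] size [375.1  98.6] ang 76.1 z pct [29.5 33.3 67.5] mean [468.1 282.1  46.3]
mat 7794 ctr mm [ 493.3 -324.7] size [227.9 242.2] ang 4.6 z pct [3.3 6.  9.4] mean [ 491.1 -322.3    6.1]
scene table z 0.0006466981410163108
brush wood 540 ctr mm [607.9  12.8] size [ 33.3 149.5] ang 56.6 z pct [116.7 123.6 126.5] mean [617.4  12.6 122.8]
brush all 772 ctr mm [607.4  19. ] size [135.4  96.9] ang 1.4 z pct [114.3 122.9 126.2] mean [605.2  20.3 121.9]
collar 720 ctr mm [615.1  15.2] size [118.1 107.5] ang 73.7 z pct [104.5 110.  112.8] mean [616.7  21.8 109.6]
lid disc 1102 ctr mm [471.6 288.6] size [94.1 98.5] ang 15.2 z pct [28.2 31.5 34.7] mean [477.  294.6  31.4]
lid bar 413 ctr mm [712.3 447.4] size [643.7  55.9] ang 33.3 z pct [57.5 65.  68.8] mean [492.3 304.2 100.4]
lid all 1714 ctr mm [682.5 470. ] size [661.6  98.9] ang 40.5 z pct [28.2 32.7 66.6] mean [481.3 296.9  49.2]
mat 2795 ctr mm [ 483.9 -353.7] size [495.8 357.2] ang 56.3 z pct [3.1 4.8 8.9] mean [ 488.9 -314.9    5.2]
```

View pics/crop.png

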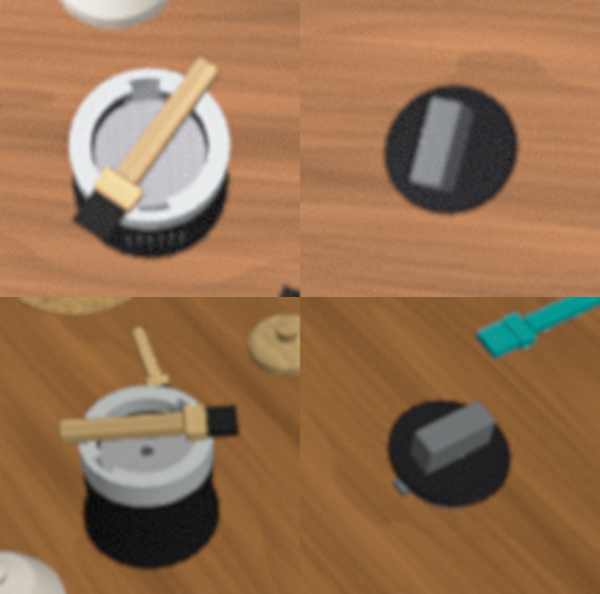

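The crop confirms the large wooden brush with the dark head lying across the mouth. The notches are at crop (147,85) and (153,207), roughly along world x. The lid is upright with its bar on top, and one lug shows at crop (403,487).

Run:
```python
from h import *
C=np.load('c0.npy',allow_pickle=True).item()
def ax(P):
    q=P[:,:2]-P[:,:2].mean(0); w,V=np.linalg.eigh(q.T@q); return V[:,1]
def circ(P):
    A=np.c_[2*P[:,:2],np.ones(len(P))]; s=np.linalg.lstsq(A,(P[:,:2]**2).sum(1),rcond=None)[0]; return s[:2],np.sqrt(s[2]+s[:2]@s[:2])
for n,c in C.items():
    P=cloud(c); hsv=cv2.cvtColor(c['pixels'],cv2.COLOR_RGB2HSV).astype(int); H,S,V=hsv[...,0],hsv[...,1],hsv[...,2]; z=P[...,2]
    near=lambda x,y,r: np.hypot(P[...,0]-x,P[...,1]-y)<r
    m=near(.61,.014,.1)&(z>.113)&(z<.135)&(S>70)&(V>110); 
    k,L=cv2.connectedComponents(m.astype(np.uint8)); m=L==1+np.argmax([ (L==i).sum() for i in range(1,k)])
    r=cv2.minAreaRect(P[m][:,:2].astype(np.float32)*1000); a=ax(P[m]); print(n,'wood',r,np.degrees(np.arctan2(a[1],a[0])),np.median(z[m]))
    # full extents along axis incl. bristles
    full=near(.61,.014,.12)&(z>.116)&(z<.135); a=a*np.sign(a[1]); t=(P[full][:,:2]-[.61,.014])@a; s=(P[full][:,:2]-[.61,.014])@np.array([-a[1],a[0]])
    k=abs(s)<.03; print('  extent',np.percentile(t[k],[.5,99.5]), a)
    m=near(.475,.285,.06)&(z>.056)&(z<.08); r=cv2.minAreaRect(P[m][:,:2].astype(np.float32)*1000); a=ax(P[m]); print('  bar',r,np.degrees(np.arctan2(a[1],a[0])),np.median(z[m]),P[m].mean(0))
    m=near(.472,.286,.07)&(z>.02)&(z<.04); h=cv2.convexHull(P[m][:,:2].astype(np.float32))[:,0]; print('  lid disc',cv2.minEnclosingCircle(h*1000))
    # mat by colour: cast ray contour at z=.005
    m=((H>10)&(H<25)&(S>90)&(V>150)&near(.49,-.32,.14)&(z>.002)).astype(np.uint8)
    m=cv2.morphologyEx(cv2.morphologyEx(m,cv2.MORPH_CLOSE,np.ones((7,7))),cv2.MORPH_OPEN,np.ones((5,5)))
    ct=max(cv2.findContours(m,0,2)[0],key=cv2.contourArea)[:,0]; q=ray(c,ct,.005); print('  mat',circ(q),np.median(z[m>0]))
    m=near(.614,.014,.075)&(abs(z-.110)<.006)&(S<50)&(V>130)
    ct=max(cv2.findContours(cv2.morphologyEx(m.astype(np.uint8),cv2.MORPH_CLOSE,np.ones((9,9))),0,2)[0],key=cv2.contourArea)[:,0]; hq=cv2.convexHull(ct)[:,0]; print('  collar',circ(ray(c,hq,.110)))
    for nm,x,y in [('jar',.7,-.15)]:
        m=(z>.1)&(z<.2)&near(x,y,.12); print('  beanjar',P[m].mean(0) if m.any() else None)
```

```text
top wood ((619.78466796875, 6.865444183349609), (29.210832595825195, 124.08951568603516), 60.556434631347656) 150.46019525961214 0.12513901649230352
  extent [-0.07241243  0.07537316] [-0.87001339  0.4930281 ]
  bar ((470.6780090332031, 287.11859130859375), (25.972232818603516, 64.26483917236328), 84.3971939086914) 173.6893316284183 0.06585602012289038 [0.47000821 0.2857187  0.06547454]
  lid disc ((470.8958435058594, 287.41461181640625), 50.40611267089844)
  mat (array([ 0.48967007, -0.31963296]), np.float64(0.13806469818402775)) 0.0031231487010191517
  collar (array([0.61151081, 0.01266991]), np.float64(0.05455222148954179))
  beanjar [ 0.74767482 -0.14606107  0.12008483]
scene wood ((619.8770751953125, 8.417316436767578), (32.28334045410156, 124.5799331665039), 59.434932708740234) 150.38913358510752 0.12355972687881955
  extent [-0.0725576   0.07555459] [-0.86940124  0.49410676]
  bar ((470.2920837402344, 288.18731689453125), (25.276182174682617, 65.31844329833984), 85.20819854736328) 173.7150590188895 0.06496657711023746 [0.4718487  0.28932267 0.06448924]
  lid disc ((469.0185852050781, 287.36474609375), 51.08272933959961)
  mat (array([ 0.49116126, -0.31969481]), np.float64(0.08583020126186013)) 0.004950074252717873
  collar (array([0.61526827, 0.02223973]), np.float64(0.05315487290162643))
  beanjar [ 0.75237557 -0.14030738  0.11788329]
```

Request:
jog_arm(deltas=[{"tx": 0.45,"ty": -0.616,"tz": -0.015,"rz": -0.27,"grip": 0.45},{"tx": 0.45,"ty": -0.616,"tz": -0.015,"rz": -0.27,"grip": 0.45},{"tx": 0.45,"ty": -0.616,"tz": -0.015,"rz": -0.27,"grip": 0.45},{"tx": 0.45,"ty": -0.616,"tz": -0.015,"rz": -0.27,"grip": 0.45},{"tx": 0.45,"ty": -0.616,"tz": -0.015,"rz": -0.27,"grip": 0.45},{"tx": 0.45,"ty": -0.616,"tz": -0.015,"rz": -0.27,"grip": 0.45},{"tx": 0.45,"ty": -0.616,"tz": -0.015,"rz": -0.27,"grip": 0.45},{"tx": 0.45,"ty": -0.616,"tz": -0.015,"rz": -0.27,"grip": 0.45},{"tx": 0.45,"ty": -0.616,"tz": -0.015,"rz": -0.27,"grip": 0.45},{"tx": 0.45,"ty": -0.616,"tz": -0.015,"rz": -0.27,"grip": 0.45},{"tx": 0.45,"ty": -0.616,"tz": -0.015,"rz": -0.27,"grip": 0.45},{"tx": 0.45,"ty": -0.616,"tz": -0.015,"rz": -0.27,"grip": 0.45},{"tx": 0.45,"ty": -0.616,"tz": -0.015,"rz": -0.27,"grip": 0.45},{"tx": 0.45,"ty": -0.616,"tz": -0.015,"rz": -0.27,"grip": 0.45},{"tx": 0.45,"ty": -0.616,"tz": -0.015,"rz": -0.27,"grip": 0.45},{"tx": 0.45,"ty": -0.616,"tz": -0.015,"rz": -0.27,"grip": 0.45},{"tx": 0.45,"ty": -0.616,"tz": -0.015,"rz": -0.27,"grip": 0.45},{"tx": 0.45,"ty": -0.616,"tz": -0.015,"rz": -0.27,"grip": 0.45}], grip_force=15)

```text
schema error: expected keys tx, ty, tz, rx, ry, rz, grip
```

Run:
```python
from h import *
c=cam('wrist'); np.save('w1.npy',c,allow_pickle=True); save('w1.png',c['pixels']); s=manip.observe()
print(s['time'],s['eef_pos'],R.from_quat(s['tool_rot']).as_matrix()[:,1],c['origin'])
P=cloud(c); hsv=cv2.cvtColor(c['pixels'],cv2.COLOR_RGB2HSV).astype(int);S,V=hsv[...,1],hsv[...,2];z=P[...,2]
m=(z>.113)&(z<.135)&(S>70)&(V>110); k,L=cv2.connectedComponents(m.astype(np.uint8)); m=L==1+np.argmax([(L==i).sum() for i in range(1,k)])
print(cv2.minAreaRect(P[m][:,:2].astype(np.float32)*1000),np.median(z[m]))
```

```text
0.25 [0.15871912 0.63004466 0.25530236] [ 2.44233682e-01  9.69716049e-01 -8.32363500e-04] [0.08126362 0.64962118 0.38300751]Traceback (most recent call last):
  File "<stdin>", line 5, in <module>
    return _wrapfunc(a, 'argmax', axis=axis, out=out, **kwds)
    return _wrapit(obj, method, *args, **kwds)
    result = getattr(arr, method)(*args, **kwds)
ValueError: attempt to get argmax of an empty sequence
```

View pics/w1.png

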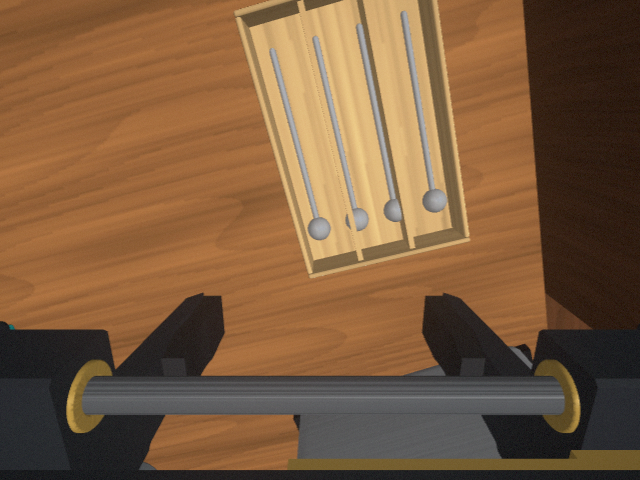

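The move was refused because every row needs all seven keys. The wrist view is still from the start pose: a cutlery box, with the grey toaster at the bottom (400,440), close to the gripper. I'll check the toaster's height before sweeping past it.

Run:
```python
from h import *
C=np.load('c0.npy',allow_pickle=True).item(); C['w']=np.load('w1.npy',allow_pickle=True).item()
for n,c in C.items():
    P=cloud(c).reshape(-1,3); 
    for x0,x1 in [(.15,.25),(.25,.35),(.35,.45),(.45,.55),(.55,.65),(.65,.8)]:
        m=(P[:,0]>x0)&(P[:,0]<x1)&(P[:,1]>.33)&(P[:,1]<.9)&(P[:,2]>.04)&(P[:,2]<.6)
        if n=='w': m&=P[:,2]<.2
        if m.sum()>20: q=P[m]; print(n,x0,m.sum(),'y',q[:,1].min().round(3),q[:,1].max().round(3),'zmax',np.percentile(q[:,2],99).round(3))
```

```text
top 0.35 673 y 0.536 0.559 zmax 0.101
top 0.45 1134 y 0.542 0.561 zmax 0.115
top 0.55 204 y 0.531 0.588 zmax 0.09
top 0.65 6006 y 0.479 0.61 zmax 0.203
scene 0.35 2924 y 0.54 0.678 zmax 0.185
scene 0.45 5777 y 0.544 0.682 zmax 0.185
scene 0.65 275 y 0.496 0.535 zmax 0.18
w 0.15 1678 y 0.599 0.759 zmax 0.045
w 0.35 8528 y 0.543 0.8 zmax 0.145
```

Request:
jog_arm(deltas=[{"tx": 0.45,"ty": -0.616,"tz": -0.015,"rx": 0,"ry": 0,"rz": -0.27,"grip": 0.45},{"tx": 0.45,"ty": -0.616,"tz": -0.015,"rx": 0,"ry": 0,"rz": -0.27,"grip": 0.45},{"tx": 0.45,"ty": -0.616,"tz": -0.015,"rx": 0,"ry": 0,"rz": -0.27,"grip": 0.45},{"tx": 0.45,"ty": -0.616,"tz": -0.015,"rx": 0,"ry": 0,"rz": -0.27,"grip": 0.45},{"tx": 0.45,"ty": -0.616,"tz": -0.015,"rx": 0,"ry": 0,"rz": -0.27,"grip": 0.45},{"tx": 0.45,"ty": -0.616,"tz": -0.015,"rx": 0,"ry": 0,"rz": -0.27,"grip": 0.45},{"tx": 0.45,"ty": -0.616,"tz": -0.015,"rx": 0,"ry": 0,"rz": -0.27,"grip": 0.45},{"tx": 0.45,"ty": -0.616,"tz": -0.015,"rx": 0,"ry": 0,"rz": -0.27,"grip": 0.45},{"tx": 0.45,"ty": -0.616,"tz": -0.015,"rx": 0,"ry": 0,"rz": -0.27,"grip": 0.45},{"tx": 0.45,"ty": -0.616,"tz": -0.015,"rx": 0,"ry": 0,"rz": -0.27,"grip": 0.45},{"tx": 0.45,"ty": -0.616,"tz": -0.015,"rx": 0,"ry": 0,"rz": -0.27,"grip": 0.45},{"tx": 0.45,"ty": -0.616,"tz": -0.015,"rx": 0,"ry": 0,"rz": -0.27,"grip": 0.45},{"tx": 0.45,"ty": -0.616,"tz": -0.015,"rx": 0,"ry": 0,"rz": -0.27,"grip": 0.45},{"tx": 0.45,"ty": -0.616,"tz": -0.015,"rx": 0,"ry": 0,"rz": -0.27,"grip": 0.45},{"tx": 0.45,"ty": -0.616,"tz": -0.015,"rx": 0,"ry": 0,"rz": -0.27,"grip": 0.45},{"tx": 0.45,"ty": -0.616,"tz": -0.015,"rx": 0,"ry": 0,"rz": -0.27,"grip": 0.45},{"tx": 0.45,"ty": -0.616,"tz": -0.015,"rx": 0,"ry": 0,"rz": -0.27,"grip": 0.45},{"tx": 0.45,"ty": -0.616,"tz": -0.015,"rx": 0,"ry": 0,"rz": -0.27,"grip": 0.45}], grip_force=15)

```text
time: 2.05
eef_pos: [0.608, 0.016, 0.2404]
tool_rot: [0.255, 0.967, 0.0, -0.001]
force: [0.4, 0.9, -0.3]
grip_width: 0.0396
grasp_force: 0.0
```

Run:
```python
from h import *
c=cam('wrist'); np.save('w1.npy',c,allow_pickle=True); save('w2.png',c['pixels']); s=manip.observe()
y=R.from_quat(s['tool_rot']).as_matrix()[:,1]
print(s['time'],s['eef_pos'],np.degrees(np.arctan2(y[1],y[0])),c['origin'],s['grip_width'],s['joint_positions'])
P=cloud(c); hsv=cv2.cvtColor(c['pixels'],cv2.COLOR_RGB2HSV).astype(int);S,V=hsv[...,1],hsv[...,2];z=P[...,2]
m=(z>.113)&(z<.135)&(S>70)&(V>110); k,L=cv2.connectedComponents(m.astype(np.uint8)); print(k)
if k>1:
    m=L==1+np.argmax([(L==i).sum() for i in range(1,k)]); print(cv2.minAreaRect(P[m][:,:2].astype(np.float32)*1000),np.median(z[m]),m.sum())
```

```text
2.1 [0.60789266 0.01675571 0.24046299] 60.54499342229852 [0.53866116 0.05522465 0.36832114] 0.039571328702801854 [-0.31498253  0.49218276  0.29491868  1.68253458 -0.16649325  0.99245864
  1.09506041]
10
((618.3804931640625, 8.313545227050781), (31.350841522216797, 122.24790954589844), 61.33961486816406) 0.12281393900307587 4526
```

View pics/w2.png

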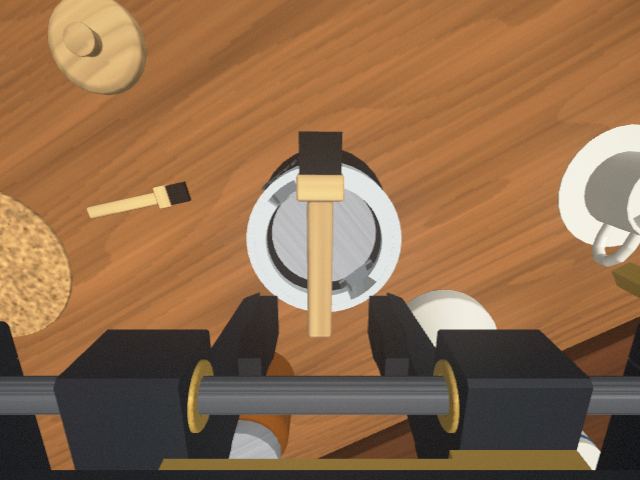

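The wrist view shows the brush aligned between the fingers (handle at column 320), with notches at (283,195) and (358,282). I'll descend and grip it.

Request:
jog_arm(deltas=[{"tx": 0,"ty": -0.001,"tz": -0.05,"rx": 0,"ry": 0,"rz": 0,"grip": 0.45},{"tx": 0,"ty": -0.001,"tz": -0.09,"rx": 0,"ry": 0,"rz": 0,"grip": 0.45},{"tx": 0,"ty": -0.001,"tz": -0.111,"rx": 0,"ry": 0,"rz": 0,"grip": 0.45},{"tx": 0,"ty": -0.001,"tz": -0.111,"rx": 0,"ry": 0,"rz": 0,"grip": 0.45},{"tx": 0,"ty": -0.001,"tz": -0.111,"rx": 0,"ry": 0,"rz": 0,"grip": 0},{"tx": 0,"ty": -0.001,"tz": -0.111,"rx": 0,"ry": 0,"rz": 0,"grip": 0},{"tx": 0,"ty": -0.001,"tz": -0.111,"rx": 0,"ry": 0,"rz": 0,"grip": 0},{"tx": 0,"ty": -0.001,"tz": -0.111,"rx": 0,"ry": 0,"rz": 0,"grip": 0},{"tx": 0,"ty": -0.001,"tz": -0.111,"rx": 0,"ry": 0,"rz": 0,"grip": 0},{"tx": 0,"ty": -0.001,"tz": -0.111,"rx": 0,"ry": 0,"rz": 0,"grip": 0}], grip_force=15)

```text
time: 3.1
eef_pos: [0.6098, 0.0137, 0.1314]
tool_rot: [0.255, 0.967, 0.001, 0.001]
force: [-0.9, 1.0, 7.6]
grip_width: 0.0178
grasp_force: 15.0
```

Request:
jog_arm(deltas=[{"tx": 0,"ty": 0,"tz": 0.04,"rx": 0,"ry": 0,"rz": 0,"grip": 0},{"tx": 0,"ty": 0,"tz": 0.08,"rx": 0,"ry": 0,"rz": 0,"grip": 0},{"tx": -0.02,"ty": -0.04,"tz": 0.08,"rx": 0,"ry": 0,"rz": 0,"grip": 0},{"tx": -0.04,"ty": -0.08,"tz": 0.08,"rx": 0,"ry": 0,"rz": 0,"grip": 0},{"tx": -0.05,"ty": -0.12,"tz": 0.08,"rx": 0,"ry": 0,"rz": 0,"grip": 0},{"tx": -0.06,"ty": -0.16,"tz": 0.08,"rx": 0,"ry": 0,"rz": 0,"grip": 0},{"tx": -0.07,"ty": -0.2,"tz": 0.08,"rx": 0,"ry": 0,"rz": 0,"grip": 0},{"tx": -0.08,"ty": -0.24,"tz": 0.06,"rx": 0,"ry": 0,"rz": 0,"grip": 0},{"tx": -0.1,"ty": -0.28,"tz": 0.03,"rx": 0,"ry": 0,"rz": 0,"grip": 0},{"tx": -0.112,"ty": -0.32,"tz": 0,"rx": 0,"ry": 0,"rz": 0,"grip": 0},{"tx": -0.118,"ty": -0.333,"tz": -0.04,"rx": 0,"ry": 0,"rz": 0,"grip": 0},{"tx": -0.118,"ty": -0.333,"tz": -0.07,"rx": 0,"ry": 0,"rz": 0,"grip": 0},{"tx": -0.118,"ty": -0.333,"tz": -0.07,"rx": 0,"ry": 0,"rz": 0,"grip": 0},{"tx": -0.118,"ty": -0.333,"tz": -0.07,"rx": 0,"ry": 0,"rz": 0,"grip": 0}])

```text
time: 4.5
eef_pos: [0.4913, -0.3194, 0.0604]
tool_rot: [0.255, 0.967, 0.0, 0.0]
force: [0.1, 0.2, 1.2]
grip_width: 0.0176
grasp_force: 15.0
```

```bash
cat > b.py <<'E'
from h import *
import sys
s=manip.observe(); print(s['time'],s['eef_pos'],s['force'],s['grip_width'])
for n in sys.argv[2:]:
    c=cam(n); P=cloud(c); hsv=cv2.cvtColor(c['pixels'],cv2.COLOR_RGB2HSV).astype(int);H,S,V=hsv[...,0],hsv[...,1],hsv[...,2];z=P[...,2]
    save(sys.argv[1]+n+'.png',c['pixels'])
    d=np.hypot(P[...,0]-.491,P[...,1]+.32)
    m=(d<.1)&(z>.013)&(z<.16); 
    for nm,mm in [('wood',m&(S>70)&(V>110)),('dark',m&(V<60)&(z<.1))]:
        k,L,st,ce=cv2.connectedComponentsWithStats(mm.astype(np.uint8))
        for i in range(1,k):
            if st[i,4]>60: q=P[L==i]; print(n,nm,st[i,4],cv2.minAreaRect(q[:,:2].astype(np.float32)*1000),'z',np.percentile(q[:,2],[5,50,95]))
    mt=(d<.1)&(z>.002)&(z<.012)&(H>8)&(H<28); print('mat z',np.median(z[mt]) if mt.any() else None)
E
python3 b.py p1 scene wrist
```

```text
4.5 [ 0.49125843 -0.31944466  0.06036496] [0.11780459 0.21201016 1.21105931] 0.017625344901013678
scene wood 103 ((482.8600769042969, -276.752685546875), (103.52505493164062, 53.32315444946289), 34.89455795288086) z [0.03993938 0.0518948  0.10879851]
scene wood 109 ((533.751708984375, -302.3258056640625), (107.87274169921875, 59.56959915161133), 84.26341247558594) z [0.04083722 0.05098443 0.1089215 ]
mat z 0.005222637027434307
wrist wood 9138 ((477.8824768066406, -314.014892578125), (32.49243927001953, 82.66140747070312), 56.4556884765625) z [0.05099095 0.05263405 0.05366639]
wrist wood 657 ((463.7779846191406, -321.9599914550781), (1.5569167137145996, 15.356132507324219), 60.31217956542969) z [0.1171924  0.12557029 0.12870251]
wrist wood 387 ((478.6509704589844, -294.03350830078125), (1.344592809677124, 13.868021965026855), 60.886451721191406) z [0.12152056 0.12724981 0.12921704]
wrist wood 1566 ((542.8053588867188, -348.8696594238281), (17.785043716430664, 26.63826560974121), 61.00899887084961) z [0.0512655  0.05272999 0.05367379]
wrist wood 5834 ((475.7621765136719, -311.9068298339844), (82.92089080810547, 3.820119857788086), 60.79352569580078) z [0.1316993  0.13419529 0.1357775 ]
wrist dark 1836 ((433.8853454589844, -283.7319641113281), (20.14439582824707, 24.689531326293945), 2.9111735820770264) z [0.04969046 0.05074733 0.05180463]
wrist dark 2471 ((482.1448669433594, -328.60296630859375), (24.357872009277344, 11.780736923217773), 7.930015563964844) z [0.0583219  0.07663468 0.09312698]
wrist dark 2346 ((493.96429443359375, -306.6510009765625), (11.584901809692383, 24.05449867248535), 21.339521408081055) z [0.05938941 0.07678789 0.0936508 ]
mat z 0.003924191279493172
```

Request:
jog_arm(deltas=[{"tx": 0.002,"ty": -0.001,"tz": -0.02,"rx": 0,"ry": 0,"rz": 0,"grip": 0},{"tx": 0.002,"ty": -0.001,"tz": -0.03,"rx": 0,"ry": 0,"rz": 0,"grip": 0},{"tx": 0.002,"ty": -0.001,"tz": -0.034,"rx": 0,"ry": 0,"rz": 0,"grip": 0},{"tx": 0.002,"ty": -0.001,"tz": -0.034,"rx": 0,"ry": 0,"rz": 0,"grip": 0},{"tx": 0.002,"ty": -0.001,"tz": -0.034,"rx": 0,"ry": 0,"rz": 0,"grip": 0}])

```text
time: 5.1
eef_pos: [0.4932, -0.3208, 0.0264]
tool_rot: [0.255, 0.967, -0.0, 0.0]
force: [-0.4, -0.6, -1.4]
grip_width: 0.0183
grasp_force: 15.0
```

Request:
jog_arm(deltas=[{"tx": 0,"ty": 0,"tz": 0,"rx": 0,"ry": 0,"rz": 0,"grip": 0.4},{"tx": 0,"ty": 0,"tz": 0,"rx": 0,"ry": 0,"rz": 0,"grip": 0.4},{"tx": 0,"ty": 0,"tz": 0,"rx": 0,"ry": 0,"rz": 0,"grip": 0.4},{"tx": 0,"ty": 0,"tz": 0.04,"rx": 0,"ry": 0,"rz": 0,"grip": 0.4},{"tx": 0,"ty": 0,"tz": 0.09,"rx": 0,"ry": 0,"rz": 0,"grip": 0.6},{"tx": 0,"ty": 0,"tz": 0.14,"rx": 0,"ry": 0,"rz": 0,"grip": 0.7},{"tx": 0,"ty": 0.04,"tz": 0.17,"rx": 0,"ry": 0,"rz": 0.05,"grip": 0.7},{"tx": 0,"ty": 0.09,"tz": 0.18,"rx": 0,"ry": 0,"rz": 0.1,"grip": 0.7},{"tx": 0,"ty": 0.14,"tz": 0.18,"rx": 0,"ry": 0,"rz": 0.15,"grip": 0.7},{"tx": 0,"ty": 0.19,"tz": 0.18,"rx": 0,"ry": 0,"rz": 0.2,"grip": 0.7},{"tx": 0,"ty": 0.24,"tz": 0.18,"rx": 0,"ry": 0,"rz": 0.25,"grip": 0.7},{"tx": 0,"ty": 0.29,"tz": 0.18,"rx": 0,"ry": 0,"rz": 0.3,"grip": 0.7},{"tx": -0.01,"ty": 0.34,"tz": 0.18,"rx": 0,"ry": 0,"rz": 0.35,"grip": 0.7},{"tx": -0.01,"ty": 0.39,"tz": 0.18,"rx": 0,"ry": 0,"rz": 0.41,"grip": 0.7},{"tx": -0.02,"ty": 0.44,"tz": 0.17,"rx": 0,"ry": 0,"rz": 0.41,"grip": 0.7},{"tx": -0.023,"ty": 0.49,"tz": 0.15,"rx": 0,"ry": 0,"rz": 0.41,"grip": 0.7},{"tx": -0.023,"ty": 0.54,"tz": 0.14,"rx": 0,"ry": 0,"rz": 0.41,"grip": 0.7},{"tx": -0.023,"ty": 0.59,"tz": 0.13,"rx": 0,"ry": 0,"rz": 0.41,"grip": 0.7},{"tx": -0.023,"ty": 0.6085,"tz": 0.124,"rx": 0,"ry": 0,"rz": 0.41,"grip": 0.7},{"tx": -0.023,"ty": 0.6085,"tz": 0.124,"rx": 0,"ry": 0,"rz": 0.41,"grip": 0.7}])

```text
time: 7.1
eef_pos: [0.4681, 0.2929, 0.1487]
tool_rot: [0.05, 0.999, 0.001, -0.001]
force: [0.1, -0.4, 0.2]
grip_width: 0.0621
grasp_force: 0.0
```

```bash
python3 b.py p2 top scene
python3 - <<'E'
from h import *
s=manip.observe(); y=R.from_quat(s['tool_rot']).as_matrix()[:,1]; print(s['eef_pos'],np.degrees(np.arctan2(y[1],y[0])))
c=cam('wrist'); np.save('w3.npy',c,allow_pickle=True); P=cloud(c); z=P[...,2]; save('w3.png',c['pixels'])
d=np.hypot(P[...,0]-.47,P[...,1]-.2875)
m=(d<.06)&(z>.06)&(z<.075); k,L,st,_=cv2.connectedComponentsWithStats(m.astype(np.uint8)); i=1+np.argmax(st[1:,4]); q=P[L==i]
print('bar top',cv2.minAreaRect(q[:,:2].astype(np.float32)*1000),np.median(q[:,2]),len(q))
for n,c in [('top',cam('top')),('scene',cam('scene')),('w1',np.load('w1.npy',allow_pickle=True).item())]:
    P=cloud(c); z=P[...,2]; d=np.hypot(P[...,0]-.6145,P[...,1]-.0145); S=cv2.cvtColor(c['pixels'],cv2.COLOR_RGB2HSV)[...,1]
    m=(d<.07)&(z>.104)&(z<.117)&(S<60); q=P[m][:,:2].astype(np.float32)
    h=cv2.convexHull(q)[:,0]; A=np.c_[2*h,np.ones(len(h))]; f=np.linalg.lstsq(A,(h**2).sum(1),rcond=None)[0]
    print(n,'collar enc',cv2.minEnclosingCircle(h*1000),'fit',f[:2],np.sqrt(f[2]+f[:2]@f[:2]),np.median(z[m]))
    if n!='w1': np.save('g_'+n+'.npy',c,allow_pickle=True)
o=[]
for f in ['g_top.npy','g_scene.npy','w1.npy']:
    c=np.load(f,allow_pickle=True).item(); K=c['camera_matrix']; p=(np.array([.6145,.0145,.11])-c['origin'])@c['R']; u=int(K[0,2]+K[0,0]*p[0]/-p[2]); v=int(K[1,2]-K[1,1]*p[1]/-p[2]); r=42 if 'w1' not in f else 85
    o.append(cv2.resize(c['pixels'][v-r:v+r,u-r:u+r],(266,266),interpolation=cv2.INTER_CUBIC)); print(f,u,v,r)
save('g.png',np.vstack([np.hstack(o),cv2.resize(cv2.imread('pics/w3.png')[...,::-1],(0,0),fx=.4,fy=.4)[:, :].copy() if 0 else np.zeros((1,798,3),np.uint8)]))
E
```

```text
7.1 [0.46805769 0.29285674 0.14872449] [ 0.05080432 -0.36086579  0.17472334] 0.06205074364602909
top wood 733 ((493.911865234375, -317.88385009765625), (31.935468673706055, 148.66551208496094), 61.876502990722656) z [0.01656394 0.02020738 0.02330148]
top dark 145 ((438.81317138671875, -288.0646057128906), (22.943634033203125, 22.391727447509766), 59.73038864135742) z [0.01592626 0.01879059 0.02132637]
mat z 0.006167651755517811
scene wood 277 ((505.1474609375, -321.6004943847656), (34.296722412109375, 122.10577392578125), 63.498111724853516) z [0.01401128 0.01831772 0.02181326]
mat z 0.005118232976055959
[0.46953643 0.28761185 0.14945968] 83.93765756861715
bar top ((467.3492736816406, 287.2230224609375), (23.948503494262695, 63.681732177734375), 83.92750549316406) 0.06374582992697495 3783
top collar enc ((613.6019287109375, 15.081384658813477), 57.05177307128906) fit [0.61347919 0.01491033] 0.056432660863541234 0.11142552295299968
scene collar enc ((611.730712890625, 15.617788314819336), 58.74767303466797) fit [0.61275578 0.01536716] 0.05711554255925602 0.10996498174691821
w1 collar enc ((610.9080200195312, 14.440739631652832), 56.79443359375) fit [0.6108518  0.01451444] 0.05655996688171763 0.10881434103193982
g_top.npy 311 204 42
g_scene.npy 291 265 42
w1.npy 325 247 85
```

View pics/g.png

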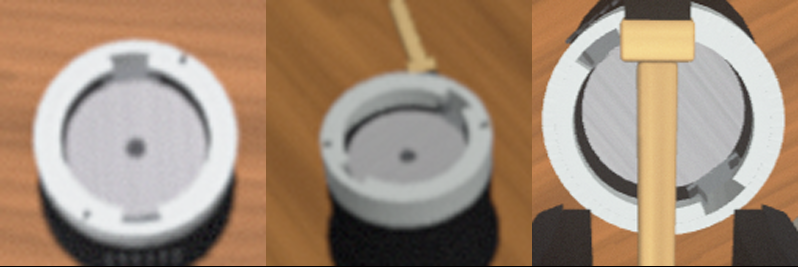

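The top crop shows the notches at (129,65) and (141,217) and the dark pips at (182,60) and (86,213); the scene crop shows pips at (327,143) and (484,125). The brush lies flat at the mat's centre, with its top at about 0.019 m. Next I'll unwrap the collar to get the notch and pip angles.

Run:
```python
from h import *
for f,ctr,hh in [('g_top.npy',(.6135,.015),.1113),('g_scene.npy',(.6125,.0154),.110),('w1.npy',(.6109,.0145),.109)]:
    c=np.load(f,allow_pickle=True).item(); K=c['camera_matrix']; g=cv2.cvtColor(c['pixels'],cv2.COLOR_RGB2GRAY).astype(np.float32)
    th=np.radians(np.arange(0,360,1.)); rr=np.array([.044,.045,.046,.047,.048,.049,.050,.051,.052,.053])
    p=np.stack([ctr[0]+rr[:,None]*np.cos(th),ctr[1]+rr[:,None]*np.sin(th),np.full((len(rr),360),hh)],-1)
    q=(p-c['origin'])@c['R']; u=(K[0,2]-K[0,0]*q[...,0]/q[...,2]).astype(np.float32); v=(K[1,2]+K[1,1]*q[...,1]/q[...,2]).astype(np.float32)
    I=cv2.remap(g,u,v,cv2.INTER_LINEAR); med=np.median(I); print(f,'median',med)
    for nm,sl in [('in 44-46',slice(0,3)),('mid 47-49',slice(3,6)),('out 50-53',slice(6,10))]:
        pr=I[sl].mean(0); D=np.clip(med-15-pr,0,None); r=np.argmax(D==0); Dr=np.roll(D,-r); k,L=cv2.connectedComponents((Dr>0).astype(np.uint8)[None]); 
        print(nm,[(round(((np.nonzero(L[0]==i)[0]*Dr[L[0]==i]).sum()/Dr[L[0]==i].sum()+r)%360,1),int((L[0]==i).sum()),int(Dr[L[0]==i].max())) for i in range(1,k)])
```

```text
g_top.npy median 235.02832
in 44-46 [(np.float64(189.3), 28, 35), (np.float64(8.9), 30, 84)]
mid 47-49 [(np.float64(189.3), 29, 62), (np.float64(9.2), 29, 59)]
out 50-53 [(np.float64(154.3), 6, 31), (np.float64(189.5), 25, 11), (np.float64(333.6), 7, 44)]
g_scene.npy median 184.72168
in 44-46 [(np.float64(189.2), 34, 62), (np.float64(214.0), 4, 0), (np.float64(223.7), 10, 2), (np.float64(5.3), 27, 30)]
mid 47-49 [(np.float64(189.5), 29, 58), (np.float64(4.4), 24, 24)]
out 50-53 [(np.float64(156.1), 7, 19), (np.float64(190.8), 26, 19), (np.float64(331.8), 9, 28)]
w1.npy median 228.48633
in 44-46 [(np.float64(184.7), 71, 107), (np.float64(325.4), 25, 63), (np.float64(9.8), 28, 86)]
mid 47-49 [(np.float64(179.4), 69, 107), (np.float64(325.8), 24, 61), (np.float64(9.9), 29, 88)]
out 50-53 [(np.float64(152.3), 38, 152), (np.float64(187.9), 25, 13), (np.float64(326.0), 22, 61), (np.float64(10.6), 28, 13)]
```

Request:
jog_arm(deltas=[{"tx": 0,"ty": 0,"tz": -0.045,"rx": 0,"ry": 0,"rz": 0,"grip": 0.7},{"tx": 0,"ty": 0,"tz": -0.08,"rx": 0,"ry": 0,"rz": 0,"grip": 0.7},{"tx": 0,"ty": 0,"tz": -0.094,"rx": 0,"ry": 0,"rz": 0,"grip": 0.7},{"tx": 0,"ty": 0,"tz": -0.094,"rx": 0,"ry": 0,"rz": 0,"grip": 0.7},{"tx": 0,"ty": 0,"tz": -0.094,"rx": 0,"ry": 0,"rz": 0,"grip": 0},{"tx": 0,"ty": 0,"tz": -0.094,"rx": 0,"ry": 0,"rz": 0,"grip": 0},{"tx": 0,"ty": 0,"tz": -0.094,"rx": 0,"ry": 0,"rz": 0,"grip": 0},{"tx": 0,"ty": 0,"tz": -0.094,"rx": 0,"ry": 0,"rz": 0,"grip": 0},{"tx": 0,"ty": 0,"tz": -0.094,"rx": 0,"ry": 0,"rz": 0,"grip": 0},{"tx": 0,"ty": 0,"tz": -0.094,"rx": 0,"ry": 0,"rz": 0,"grip": 0},{"tx": 0,"ty": 0,"tz": -0.094,"rx": 0,"ry": 0,"rz": 0,"grip": 0}], grip_force=40)

```text
time: 8.45
eef_pos: [0.47, 0.288, 0.0562]
tool_rot: [0.053, 0.999, 0.0, 0.0]
force: [-1.2, -1.3, 6.2]
grip_width: 0.0236
grasp_force: 40.0
```

Request:
jog_arm(deltas=[{"tx": 0,"ty": 0,"tz": 0.03,"rx": 0,"ry": 0,"rz": 0,"grip": 0},{"tx": 0,"ty": 0,"tz": 0.07,"rx": 0,"ry": 0,"rz": 0,"grip": 0},{"tx": 0,"ty": 0,"tz": 0.11,"rx": 0,"ry": 0,"rz": 0,"grip": 0},{"tx": 0.01,"ty": -0.02,"tz": 0.14,"rx": 0,"ry": 0,"rz": 0.03,"grip": 0},{"tx": 0.03,"ty": -0.06,"tz": 0.14,"rx": 0,"ry": 0,"rz": 0.06,"grip": 0},{"tx": 0.05,"ty": -0.1,"tz": 0.14,"rx": 0,"ry": 0,"rz": 0.1,"grip": 0},{"tx": 0.07,"ty": -0.14,"tz": 0.14,"rx": 0,"ry": 0,"rz": 0.14,"grip": 0},{"tx": 0.09,"ty": -0.18,"tz": 0.14,"rx": 0,"ry": 0,"rz": 0.18,"grip": 0},{"tx": 0.11,"ty": -0.22,"tz": 0.14,"rx": 0,"ry": 0,"rz": 0.22,"grip": 0},{"tx": 0.13,"ty": -0.25,"tz": 0.14,"rx": 0,"ry": 0,"rz": 0.265,"grip": 0},{"tx": 0.143,"ty": -0.2725,"tz": 0.14,"rx": 0,"ry": 0,"rz": 0.265,"grip": 0},{"tx": 0.143,"ty": -0.2725,"tz": 0.14,"rx": 0,"ry": 0,"rz": 0.265,"grip": 0},{"tx": 0.143,"ty": -0.2725,"tz": 0.14,"rx": 0,"ry": 0,"rz": 0.265,"grip": 0},{"tx": 0.143,"ty": -0.2725,"tz": 0.14,"rx": 0,"ry": 0,"rz": 0.265,"grip": 0}])

```text
time: 9.85
eef_pos: [0.612, 0.0169, 0.1953]
tool_rot: [-0.08, 0.997, 0.0, -0.001]
force: [-0.2, 0.6, -1.8]
grip_width: 0.0238
grasp_force: 40.0
```

Run:
```python
from h import *
s=manip.observe(); y=R.from_quat(s['tool_rot']).as_matrix()[:,1]; print(s['time'],s['eef_pos'],np.degrees(np.arctan2(y[1],y[0]))-90,s['grip_width'],s['force'])
o=[]
for n in ['top','scene','wrist']:
    c=cam(n); P=cloud(c); z=P[...,2]; V=cv2.cvtColor(c['pixels'],cv2.COLOR_RGB2HSV)[...,2]; d=np.hypot(P[...,0]-.613,P[...,1]-.015)
    m=(d<.07)&(z>.158)&(z<.178)&(V<90); 
    if m.sum()>30: q=P[m]; print(n,'disc',cv2.minEnclosingCircle(q[:,:2].astype(np.float32)*1000),np.median(q[:,2]),m.sum())
    m=(d<.045)&(z>.195)&(z<.215); 
    if m.sum()>30: q=P[m]; print(n,'bar',cv2.minAreaRect(q[:,:2].astype(np.float32)*1000),np.median(q[:,2]),m.sum())
    save('h_'+n+'.png',c['pixels']); o.append(c['pixels'])
K=c=None
save('h.png',np.hstack([cv2.resize(o[1][140:340,190:390],(400,400)),cv2.resize(o[2][:,80:560],(400,400))]))
```

```text
9.85 [0.61200569 0.0169153  0.19528819] 9.1643571957146 0.02383438205340462 [-0.17795734  0.55212299 -1.79228514]
scene disc ((613.52099609375, 19.050127029418945), 49.451412200927734) 0.1702526349528053 687
scene bar ((627.8363647460938, 24.533294677734375), (31.61899185180664, 56.936344146728516), 28.076290130615234) 0.20385887584968537 238
wrist disc ((609.6217041015625, 16.613746643066406), 49.78173828125) 0.1690613592967576 16541
wrist bar ((603.2811279296875, 15.084314346313477), (52.236671447753906, 46.66632080078125), 45.00358581542969) 0.20299590741283494 10518
```

View pics/h.png

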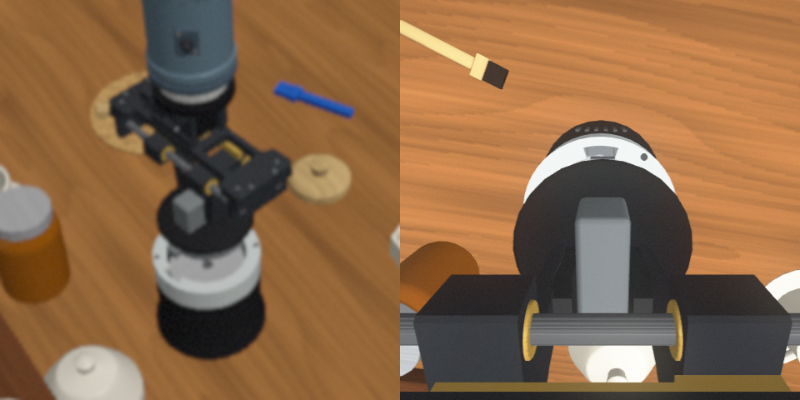

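The lid hovers over the collar. In the wrist view the notch (601,153) lines up with the bar (603,210), and a pip is at (645,157). I'll lower it in steps while watching the force.

Request:
jog_arm(deltas=[{"tx": 0,"ty": 0,"tz": -0.01,"rx": 0,"ry": 0,"rz": 0,"grip": 0},{"tx": 0,"ty": 0,"tz": -0.02,"rx": 0,"ry": 0,"rz": 0,"grip": 0},{"tx": 0,"ty": 0,"tz": -0.025,"rx": 0,"ry": 0,"rz": 0,"grip": 0},{"tx": 0,"ty": 0,"tz": -0.025,"rx": 0,"ry": 0,"rz": 0,"grip": 0},{"tx": 0,"ty": 0,"tz": -0.025,"rx": 0,"ry": 0,"rz": 0,"grip": 0},{"tx": 0,"ty": 0,"tz": -0.027,"rx": 0,"ry": 0,"rz": 0,"grip": 0},{"tx": 0,"ty": 0,"tz": -0.029,"rx": 0,"ry": 0,"rz": 0,"grip": 0},{"tx": 0,"ty": 0,"tz": -0.031,"rx": 0,"ry": 0,"rz": 0,"grip": 0},{"tx": 0,"ty": 0,"tz": -0.033,"rx": 0,"ry": 0,"rz": 0,"grip": 0},{"tx": 0,"ty": 0,"tz": -0.033,"rx": 0,"ry": 0,"rz": 0,"grip": 0}])

```text
time: 11.0
eef_pos: [0.6126, 0.0153, 0.1624]
tool_rot: [-0.079, 0.997, 0.0, -0.0]
force: [-0.6, -0.2, -1.5]
grip_width: 0.0234
grasp_force: 40.0
```

Request:
jog_arm(deltas=[{"tx": 0,"ty": 0,"tz": -0.002,"rx": 0,"ry": 0,"rz": 0,"grip": 0},{"tx": 0,"ty": 0,"tz": -0.004,"rx": 0,"ry": 0,"rz": 0,"grip": 0},{"tx": 0,"ty": 0,"tz": -0.006,"rx": 0,"ry": 0,"rz": 0,"grip": 0},{"tx": 0,"ty": 0,"tz": -0.008,"rx": 0,"ry": 0,"rz": 0,"grip": 0},{"tx": 0,"ty": 0,"tz": -0.008,"rx": 0,"ry": 0,"rz": 0,"grip": 0}])

```text
time: 11.5
eef_pos: [0.6126, 0.0153, 0.1543]
tool_rot: [-0.079, 0.997, 0.0, -0.0]
force: [-0.6, 0.1, -1.9]
grip_width: 0.0238
grasp_force: 40.0
```

Request:
jog_arm(deltas=[{"tx": 0,"ty": 0,"tz": -0.002,"rx": 0,"ry": 0,"rz": 0,"grip": 0},{"tx": 0,"ty": 0,"tz": -0.004,"rx": 0,"ry": 0,"rz": 0,"grip": 0},{"tx": 0,"ty": 0,"tz": -0.006,"rx": 0,"ry": 0,"rz": 0,"grip": 0},{"tx": 0,"ty": 0,"tz": -0.008,"rx": 0,"ry": 0,"rz": 0,"grip": 0},{"tx": 0,"ty": 0,"tz": -0.008,"rx": 0,"ry": 0,"rz": 0,"grip": 0}])

```text
time: 12.0
eef_pos: [0.6126, 0.0153, 0.1464]
tool_rot: [-0.079, 0.997, -0.0, -0.0]
force: [-0.2, 0.1, -2.4]
grip_width: 0.0235
grasp_force: 40.0
```

Request:
jog_arm(deltas=[{"tx": 0,"ty": 0,"tz": -0.001,"rx": 0,"ry": 0,"rz": 0,"grip": 0},{"tx": 0,"ty": 0,"tz": -0.002,"rx": 0,"ry": 0,"rz": 0,"grip": 0},{"tx": 0,"ty": 0,"tz": -0.003,"rx": 0,"ry": 0,"rz": 0,"grip": 0},{"tx": 0,"ty": 0,"tz": -0.003,"rx": 0,"ry": 0,"rz": 0,"grip": 0}])

```text
time: 12.4
eef_pos: [0.6129, 0.0153, 0.1442]
tool_rot: [-0.079, 0.997, 0.0, 0.0]
force: [-1.9, 0.4, 3.1]
grip_width: 0.0235
grasp_force: 40.0
```

Run:
```python
from h import *
s=manip.observe(); print(s['time'],s['eef_pos'],s['force'],s['ft_torque'],s['joint_positions'])
for n in ['scene','wrist']:
    c=cam(n); P=cloud(c); z=P[...,2]; hsv=cv2.cvtColor(c['pixels'],cv2.COLOR_RGB2HSV); S,V=hsv[...,1],hsv[...,2]; d=np.hypot(P[...,0]-.6125,P[...,1]-.015)
    m=(d<.049)&(z>.105)&(z<.13)&(V<70); k=(d<.058)&(d>.05)&(z>.1)&(z<.118)&(V>120)&(S<60)
    print(n,m.sum(),'disc z',np.percentile(z[m],[10,50,90]),'collar z',np.percentile(z[k],[10,50,90]) if k.any() else None, cv2.minEnclosingCircle(P[m][:,:2].astype(np.float32)*1000) if m.any() else '')
```

```text
12.4 [0.61289072 0.01532096 0.14424894] [-1.90702301  0.36273471  3.07902214] [0.05030708 0.44239101 0.01473653] [-0.16571858  0.60890212  0.09355218  1.72746763 -0.07409771  0.80841725
  1.69128484]
scene 533 disc z [0.11734522 0.11919987 0.12174694] collar z [0.10297298 0.10968762 0.11216324] ((613.2021484375, 15.969086647033691), 48.13395309448242)
wrist 14728 disc z [0.1170549  0.11783758 0.11863747] collar z [0.10803204 0.108858   0.10970971] ((612.2706909179688, 14.979574203491211), 48.96910095214844)
```

The disc top is 9 mm above the collar (7 mm disc plus the 2 mm gap), so the lid is fully home. Now the clockwise twist.

Request:
jog_arm(deltas=[{"tx": 0,"ty": 0,"tz": 0,"rx": 0,"ry": 0,"rz": -0.05,"grip": 0},{"tx": 0,"ty": 0,"tz": 0,"rx": 0,"ry": 0,"rz": -0.1,"grip": 0},{"tx": 0,"ty": 0,"tz": 0,"rx": 0,"ry": 0,"rz": -0.15,"grip": 0},{"tx": 0,"ty": 0,"tz": 0,"rx": 0,"ry": 0,"rz": -0.2,"grip": 0},{"tx": 0,"ty": 0,"tz": 0,"rx": 0,"ry": 0,"rz": -0.25,"grip": 0},{"tx": 0,"ty": 0,"tz": 0,"rx": 0,"ry": 0,"rz": -0.3,"grip": 0},{"tx": 0,"ty": 0,"tz": 0,"rx": 0,"ry": 0,"rz": -0.35,"grip": 0},{"tx": 0,"ty": 0,"tz": 0,"rx": 0,"ry": 0,"rz": -0.4,"grip": 0},{"tx": 0,"ty": 0,"tz": 0,"rx": 0,"ry": 0,"rz": -0.45,"grip": 0},{"tx": 0,"ty": 0,"tz": 0,"rx": 0,"ry": 0,"rz": -0.5,"grip": 0},{"tx": 0,"ty": 0,"tz": 0,"rx": 0,"ry": 0,"rz": -0.55,"grip": 0},{"tx": 0,"ty": 0,"tz": 0,"rx": 0,"ry": 0,"rz": -0.59,"grip": 0},{"tx": 0,"ty": 0,"tz": 0,"rx": 0,"ry": 0,"rz": -0.62,"grip": 0},{"tx": 0,"ty": 0,"tz": 0,"rx": 0,"ry": 0,"rz": -0.62,"grip": 0},{"tx": 0,"ty": 0,"tz": 0,"rx": 0,"ry": 0,"rz": -0.62,"grip": 0},{"tx": 0,"ty": 0,"tz": 0,"rx": 0,"ry": 0,"rz": -0.62,"grip": 0}])

```text
time: 14.1
eef_pos: [0.6134, 0.0147, 0.1442]
tool_rot: [0.229, 0.974, -0.0, 0.001]
force: [0.0, -1.9, 4.6]
grip_width: 0.0239
grasp_force: 40.0
```

Run:
```python
from h import *
s=manip.observe(); y=R.from_quat(s['tool_rot']).as_matrix()[:,1]; print(s['time'],s['eef_pos'],'lid yaw by tool',np.degrees(np.arctan2(y[1],y[0]))-90,s['force'],s['ft_torque'],s['grip_width'])
c=cam('wrist'); P=cloud(c); z=P[...,2]; V=cv2.cvtColor(c['pixels'],cv2.COLOR_RGB2HSV)[...,2]; d=np.hypot(P[...,0]-.6125,P[...,1]-.015)
save('t.png',c['pixels'])
m=(d<.049)&(z>.105)&(z<.13)&(V<70); k=(d<.058)&(d>.05)&(z>.1)&(z<.118)&(V>120); print('disc-collar',np.median(z[m])-np.median(z[k]))
# bar top edges: left/right columns along depth band
m=((d<.045)&(z>.146)&(z<.158)).astype(np.uint8); kk,L,st,_=cv2.connectedComponentsWithStats(m); i=1+np.argmax(st[1:,4]); q=P[L==i]; r=cv2.minAreaRect(q[:,:2].astype(np.float32)*1000); w=np.linalg.eigh(np.cov((q[:,:2]).T))[1][:,1]; print(r,len(q),np.degrees(np.arctan2(w[1],w[0])))
```

```text
14.1 [0.6134226  0.01468111 0.14424764] lid yaw by tool -26.431845698878867 [ 0.03393928 -1.86259926  4.59599746] [-0.49361752  0.07296489  0.09657564] 0.02394706764539234
disc-collar 0.008961679019478058
((604.8633422851562, 18.5203800201416), (45.83113479614258, 52.10088348388672), 28.096332550048828) 9378 154.12117636725444
```

View pics/t.png

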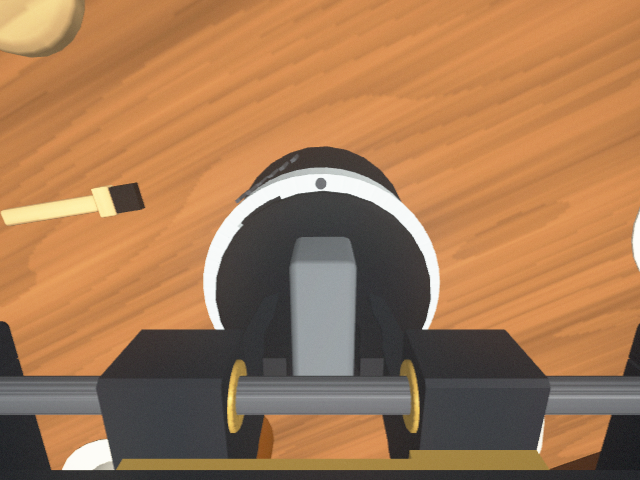

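The bar (column 323) points at the pip (321,184), the lid is still home, and the sensor reads a spring torque of about 0.08 N·m. I'll add a small trim for the fork play, let it settle, check and hand in.

Request:
jog_arm(deltas=[{"tx": 0,"ty": 0,"tz": 0,"rx": 0,"ry": 0,"rz": -0.02,"grip": 0},{"tx": 0,"ty": 0,"tz": 0,"rx": 0,"ry": 0,"rz": -0.02,"grip": 0},{"tx": 0,"ty": 0,"tz": 0,"rx": 0,"ry": 0,"rz": -0.02,"grip": 0},{"tx": 0,"ty": 0,"tz": 0,"rx": 0,"ry": 0,"rz": -0.02,"grip": 0},{"tx": 0,"ty": 0,"tz": 0,"rx": 0,"ry": 0,"rz": -0.02,"grip": 0}])

```text
time: 14.65
eef_pos: [0.6134, 0.0147, 0.1443]
tool_rot: [0.238, 0.971, -0.0, 0.001]
force: [-0.6, -2.3, 3.8]
grip_width: 0.0239
grasp_force: 40.0
```

```bash
python3 b.py p3 top scene
python3 - <<'E'
from h import *
s=manip.observe(); y=R.from_quat(s['tool_rot']).as_matrix()[:,1]; print(s['time'],np.degrees(np.arctan2(y[1],y[0]))-90,s['ft_torque'],s['grasp_force'])
print(manip.close_job())
E
```

```text
14.65 [0.6134382  0.01466647 0.1442506 ] [-0.60626108 -2.32388122  3.83333283] 0.023886565316602378
top wood 649 ((493.39599609375, -318.76708984375), (32.42607116699219, 147.9790802001953), 60.19608688354492) z [0.01649869 0.02017947 0.02317709]
top dark 128 ((438.4029846191406, -288.4905700683594), (22.414379119873047, 22.469375610351562), 62.814579010009766) z [0.01570915 0.01874662 0.0213237 ]
mat z 0.006242860051943966
scene wood 154 ((527.8276977539062, -335.4471740722656), (24.954328536987305, 70.01011657714844), 65.03138732910156) z [0.01419315 0.01869391 0.02173209]
mat z 0.005348551069234153
14.75 -27.57899956275945 [-0.58783247  0.01291158  0.02949752] 40.00232423655689
the job is handed in; nothing more can be done
None
```

The brush lies flat in the middle of the cork mat, and the lid is fully home, turned about 36.7° clockwise (short of the click) and still gripped at 40 N; I handed the job in at 14.75 s.

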